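# Turn the row of driveline shafts end for end from the strip-down rack to the refit rack

### The job

The four shafts lie on the full rack in the order they came out of the machine; move them all to the empty rack in reverse order for refitting, so that the shaft at the left end of the full rack goes to the right end of the other, the next one beside it, and so on. Each lies level in a cradle of its own, home in both its V-heads and centred lengthways on them (either end may point forward). These are ground shafts: lay them down gently and never let one drop to the bench.

Things in the scene. Friction and masses are not known exactly. Their poses are not given: they have to be found in the camera images.
- flange_shaft: Shaft with a flat round flange, 60 mm across, 9 mm thick, at its +x end; x = -95 to +78 mm. Bare steel, 24 mm thick where it rests on its V-heads, 30 mm over the middle 44 mm, where it is gripped and nearly balances. Origin on the axis at the middle of that part, midway between the V-heads at the start; x along the shaft (level); rolls freely about x.
- pinion_shaft: Shaft with a toothed pinion, 46 mm across, 24 mm wide, near its +x end; x = -95 to +96 mm. Bare steel, 24 mm thick where it rests on its V-heads, 30 mm over the middle 44 mm, where it is gripped and nearly balances. Origin on the axis at the middle of that part, midway between the V-heads at the start; x along the shaft (level); rolls freely about x.
- fork_shaft: Shaft with a two-armed fork, 46 mm wide, 26 mm thick, at its +x end; x = -95 to +123 mm. Bare steel, 24 mm thick where it rests on its V-heads, 30 mm over the middle 44 mm, where it is gripped and nearly balances. Origin on the axis at the middle of that part, midway between the V-heads at the start; x along the shaft (level); rolls freely about x.
- spline_shaft: Shaft without a head: both ends are thinner dark splines, 22 mm across, 34 mm long; x = -96 to +96 mm. Bare steel, 24 mm thick where it rests on its V-heads, 30 mm over the middle 44 mm, where it is gripped and nearly balances. Origin on the axis at the middle of that part, midway between the V-heads at the start; x along the shaft (level); rolls freely about x.
- rack_from: The rack that is full at the start: fixed grey steel frame, 114 mm (x) by 310 mm (y), 12 mm high. Origin at its underside's centre; x along the shafts, away from the robot, y along the row, to the robot's left (both within 10 degrees). Cradles at y = -112.5, -37.5, 37.5, 112.5 mm; shaft axes 69 mm above the origin.
- rack_to: The rack that is empty at the start: fixed, same frame and axes as rack_from, four cradles of the same kind built in. Origin at its underside's centre. Places at y = -112.5, -37.5, 37.5, 112.5 mm, each with V-heads at x = -42 and +42 mm (70 mm clear between), notch bottoms 52 mm and tops 73 mm up; a shaft is home with its axis 69 mm above the origin.
- cradle_flange: The V-cradle, one of four alike on rack_from, in which the flange shaft lies at the start; fixed. Two V-heads (14 mm thick, notches 42 mm wide at the top) stand at x = -42 and +42 mm on a strap. Origin under the strap's centre; a shaft's axis rests 57 mm above it. x along the shaft, y along the row.
- cradle_pinion: The V-cradle, one of four alike on rack_from, in which the pinion shaft lies at the start; fixed. Two V-heads (14 mm thick, notches 42 mm wide at the top) stand at x = -42 and +42 mm on a strap. Origin under the strap's centre; a shaft's axis rests 57 mm above it. x along the shaft, y along the row.
- cradle_fork: The V-cradle, one of four alike on rack_from, in which the fork shaft lies at the start; fixed. Two V-heads (14 mm thick, notches 42 mm wide at the top) stand at x = -42 and +42 mm on a strap. Origin under the strap's centre; a shaft's axis rests 57 mm above it. x along the shaft, y along the row.
- cradle_spline: The V-cradle, one of four alike on rack_from, in which the spline shaft lies at the start; fixed. Two V-heads (14 mm thick, notches 42 mm wide at the top) stand at x = -42 and +42 mm on a strap. Origin under the strap's centre; a shaft's axis rests 57 mm above it. x along the shaft, y along the row.
Mind the look-alikes: they are no part of the job. Leave any blue look-alike of the spline_shaft alone.

How it is judged:
At the end, for the whole second after the job is handed in: Every shaft lies at rest in rack_to at the place that mirrors its starting place in rack_from (start at y, end at -y along the row): within 8 mm of that place along the row, centred lengthways within 12 mm, axis within 5 mm of its home height, and along the cradle within 0.1 rad, either way round (((y of cradle_flange in the frame of rack_from between -0.1325 and -0.0925 m and y of flange_shaft in the frame of rack_to between 0.1045 and 0.1205 m) or (y of cradle_flange in the frame of rack_from between -0.0575 and -0.0175 m and y of flange_shaft in the frame of rack_to between 0.0295 and 0.0455 m) or (y of cradle_flange in the frame of rack_from between 0.0175 and 0.0575 m and y of flange_shaft in the frame of rack_to between -0.0455 and -0.0295 m) or (y of cradle_flange in the frame of rack_from between 0.0925 and 0.1325 m and y of flange_shaft in the frame of rack_to between -0.1205 and -0.1045 m)) and x of flange_shaft in the frame of rack_to between -0.012 and 0.012 m and z of flange_shaft in the frame of rack_to between 0.064 and 0.074 m and angle between the x axis of each of flange_shaft, pinion_shaft, fork_shaft, spline_shaft and the x axis of rack_to, either way round below 0.1 rad and linear speed of each of flange_shaft, pinion_shaft, fork_shaft, spline_shaft below 0.02 m/s and angular speed of each of flange_shaft, pinion_shaft, fork_shaft, spline_shaft below 0.15 rad/s and ((y of cradle_pinion in the frame of rack_from between -0.1325 and -0.0925 m and y of pinion_shaft in the frame of rack_to between 0.1045 and 0.1205 m) or (y of cradle_pinion in the frame of rack_from between -0.0575 and -0.0175 m and y of pinion_shaft in the frame of rack_to between 0.0295 and 0.0455 m) or (y of cradle_pinion in the frame of rack_from between 0.0175 and 0.0575 m and y of pinion_shaft in the frame of rack_to between -0.0455 and -0.0295 m) or (y of cradle_pinion in the frame of rack_from between 0.0925 and 0.1325 m and y of pinion_shaft in the frame of rack_to between -0.1205 and -0.1045 m)) and x of pinion_shaft in the frame of rack_to between -0.012 and 0.012 m and z of pinion_shaft in the frame of rack_to between 0.064 and 0.074 m and ((y of cradle_fork in the frame of rack_from between -0.1325 and -0.0925 m and y of fork_shaft in the frame of rack_to between 0.1045 and 0.1205 m) or (y of cradle_fork in the frame of rack_from between -0.0575 and -0.0175 m and y of fork_shaft in the frame of rack_to between 0.0295 and 0.0455 m) or (y of cradle_fork in the frame of rack_from between 0.0175 and 0.0575 m and y of fork_shaft in the frame of rack_to between -0.0455 and -0.0295 m) or (y of cradle_fork in the frame of rack_from between 0.0925 and 0.1325 m and y of fork_shaft in the frame of rack_to between -0.1205 and -0.1045 m)) and x of fork_shaft in the frame of rack_to between -0.012 and 0.012 m and z of fork_shaft in the frame of rack_to between 0.064 and 0.074 m and ((y of cradle_spline in the frame of rack_from between -0.1325 and -0.0925 m and y of spline_shaft in the frame of rack_to between 0.1045 and 0.1205 m) or (y of cradle_spline in the frame of rack_from between -0.0575 and -0.0175 m and y of spline_shaft in the frame of rack_to between 0.0295 and 0.0455 m) or (y of cradle_spline in the frame of rack_from between 0.0175 and 0.0575 m and y of spline_shaft in the frame of rack_to between -0.0455 and -0.0295 m) or (y of cradle_spline in the frame of rack_from between 0.0925 and 0.1325 m and y of spline_shaft in the frame of rack_to between -0.1205 and -0.1045 m)) and x of spline_shaft in the frame of rack_to between -0.012 and 0.012 m and z of spline_shaft in the frame of rack_to between 0.064 and 0.074 m); the robot touches nothing.
It fails at once if a shaft dropped to the bench (height (world z) of any of flange_shaft, pinion_shaft, fork_shaft, spline_shaft below 0.04 m).
It fails at once if a shaft was let go and fell freely (about 25 mm or more) ((linear speed of flange_shaft above 0.7 m/s and contact force between flange_shaft and the fingers below 0.1 N) or (linear speed of pinion_shaft above 0.7 m/s and contact force between pinion_shaft and the fingers below 0.1 N) or (linear speed of fork_shaft above 0.7 m/s and contact force between fork_shaft and the fingers below 0.1 N) or (linear speed of spline_shaft above 0.7 m/s and contact force between spline_shaft and the fingers below 0.1 N)).
It also fails if it takes over 104 s, if anything falls off the work surface, if the arm or the gripper's body presses on something with over 40 N, if the wrist force passes 120 N, or if a joint passes its speed limit or range.

### The arm

A 6-joint arm with a two-finger parallel gripper is mounted at the origin on the work surface. World frame = base frame: x ahead of the robot, y to its left, z up, the work surface at z = 0. Lengths are in m, angles in rad, forces in N, time in s.
With the tool pointing down it reaches from about 0.375 to 0.9 m from the base axis. Payload 3.1 kg.
Tool frame: the origin (TCP) lies at the very end of the fingers, on their centre line; the grasp point (between the pads) lies 19 mm behind it; z points along the fingers, y is the line along which they close (so a half turn about z gives the same grasp; the last joint's range is limited). The gripper opens to 87 mm and grips with 3 to 60 N. Pads are 19 mm wide; open, the fingers measure 117 mm over their backs; the gripper's body (75 mm by 190 mm) begins 51 mm behind the grasp point.
Start: joints at [1.147, 0.527, 1.433, -0, 1.181, -0.178], TCP at [0.152, 0.606, 0.223] pointing down, gripper open.
Joint ranges: [-3.08, 3.08], [-0.75, 2.2], [0.22, 2.44], [-1.43, 4.57], [0, 2.65], [-2.85, 2.85]. Speed limits (rad/s): [2.79, 2.79, 3.14, 3.14, 3.14, 3.14].

### API

Orientations are given as a unit quaternion [x, y, z, w].
In Python, from rig import robot gives the robot as it stands. The module is installed in compiled form; this text tells all that it offers.
- The arm moves only by the tool play_rows, never from a script. Its argument "steps" is one flat list of numbers, 5 for each row, row after row: the opening, from -1 (shut) to 1 (fully open), then the shift along the tool's x, y, z as a fraction of full scale, then the turn about the tool's z as a fraction of full scale. In form: [claw, tx, ty, tz, twist, claw, tx, ty, tz, twist, ...]. A call has exactly 10 rows; each row shifts and turns the commanded pose from where the row before left it, along the tool's axes as they then stand; what a row does not reach is not made up. Full scale, the value 1, is 0.03 m for a shift and 0.1 rad for a turn. A row lasts 1/10 s, in which the tool goes at most 50 mm and 8.59 degrees, less where a joint would pass 70% of its speed; a pose out of reach is approached as far as the arm can. A call with a number of a shift or a turn outside -1 to 1 is refused whole. A call with a gripper value outside its range is refused whole. The fingers move at their own pace and stop on an object; "grip_force" is the grip in N (left out, the last holds). Time passes only in rows, so rows that do not move let the fingers close, or fill a call up. It gives the time, the measured TCP pose, the force, the opening and the grip force at its end, in the units of the state.
- robot.get_obs(): the state, without advancing time (a new reading comes with each control period).
- robot.camera(name): name is "scene" or "top" or "wrist"; returns a dict with "image" (420x560x3 uint8, red, green, blue), "mtx" (3x3 intrinsics, pixels), "rvec" (rotation vector, rad) and "tvec" (3), from world to camera coordinates, as OpenCV has them. Camera axes: x right, y down, z forward; pixel columns grow to the right and rows downward; lengths in m; the calibration is good to about 2 mm. A picture is of the moment at which its call begins. There is no depth.
- robot.hand_in(): hands the job in; it is judged then, once.
The state is a dict: "time": time; "q": joint angles; "joint_velocities": joint speeds; "joint_torque": joint torques, N m; "position": TCP position; "tool_rot": TCP orientation; "ft_force": force on the tool from outside, world axes, zero at the start; "moment": the same for the moment, N m; "grip_width": finger opening in m; "grip_force": force on a finger pad.
Only numpy, scipy, OpenCV 4.12 (cv2) and the standard library are available. Lean on these libraries where they do the work, as an engineer would, in place of code of your own. Each camera call takes 0.05 s, during which the arm holds its last target. There are 200 camera calls.

## Working session

There is one attempt and no reset: what is moved stays moved. The work goes in short steps, Python scripts to look and compute and a tool call to move; the robot and the scene stay as the last step left them, time stands still between calls to the robot, and variables do not carry over. Pictures are saved under pics/ and viewed, at most 14 in all, crops included, and the job is handed in when it is done.

Besides the shell and the picture viewer there is one more tool, called after ">>>" as name(argument=value, ...) on one line, values as JSON. play_rows: Moves the arm, as the interface text tells. Shift numbers are shares of 0.03 m and turn numbers shares of 0.1 rad, none past 1 either way. Its arguments: {"type":"object","properties":{"steps":{"type":"array"},"grip_force":{"type":"number"}},"required":["steps"]}

```bash
mkdir -p pics
python3 - <<'E'
from rig import robot
import cv2
o=robot.get_obs();print({k:o[k] for k in('time','position','tool_rot','grip_width','q')})
for n in('top','scene'):
    c=robot.camera(n);cv2.imwrite(f'pics/{n}0.png',c['image'][:,:,::-1]);print(n,c['mtx'],c['rvec'],c['tvec'])
E
```

```text
{'time': 0.0, 'position': array([0.15173549, 0.60555048, 0.22156904]), 'tool_rot': array([ 1.22577037e-01,  9.92458407e-01, -1.03845207e-03, -3.20330607e-04]), 'grip_width': 0.08686612915200037, 'q': array([ 1.14652170e+00,  5.28477250e-01,  1.43388906e+00, -5.12128455e-06,
        1.18139981e+00, -1.78500361e-01])}
top [[507.79266303   0.         279.00161301]
 [  0.         507.79266303 205.17029338]
 [  0.           0.           1.        ]] [ 2.15080339 -2.15578131  0.08682904] [0.12560569 0.55343853 1.21135488]
scene [[429.62667454   0.         271.28331494]
 [  0.         429.62667454 202.35523544]
 [  0.           0.           1.        ]] [ 2.25456211  1.01404394 -0.39321625] [-0.43660822 -0.18551011  1.35162507]
```

View pics/top0.png

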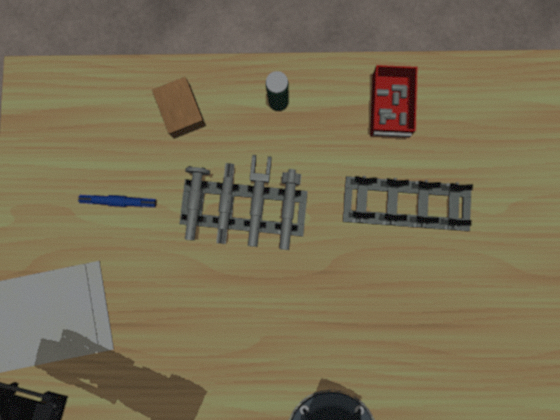

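View pics/scene0.png

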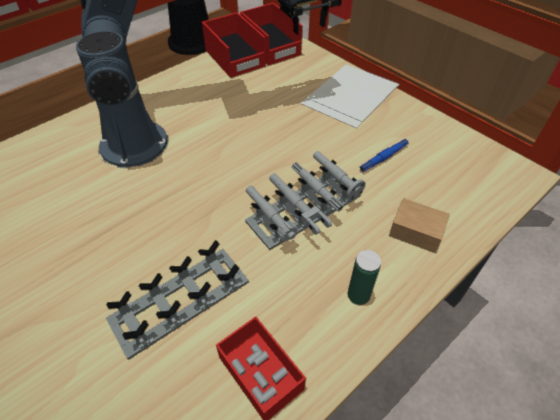

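The top view shows the full rack from (181,180) to (307,235). From left to right it holds flange (195,172), spline (228,170), fork (260,165) and pinion (291,176). The empty rack runs from (344,177) to (472,230). The blue look-alike is at (117,201), and I'll leave it alone. The black bars on the rack are V-heads.

Next I'll enlarge both racks for measuring.

Run:
```python
import cv2
i=cv2.imread('pics/top0.png')
for n,x,y in(('a',170,145),('b',335,150)):
    c=cv2.resize(i[y:y+110,x:x+145],None,fx=5.5,fy=5.5,interpolation=cv2.INTER_CUBIC)
    cv2.imwrite(f'pics/c{n}.png',cv2.convertScaleAbs(c,alpha=1.5))
```

```text
(no output)
```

View pics/ca.png

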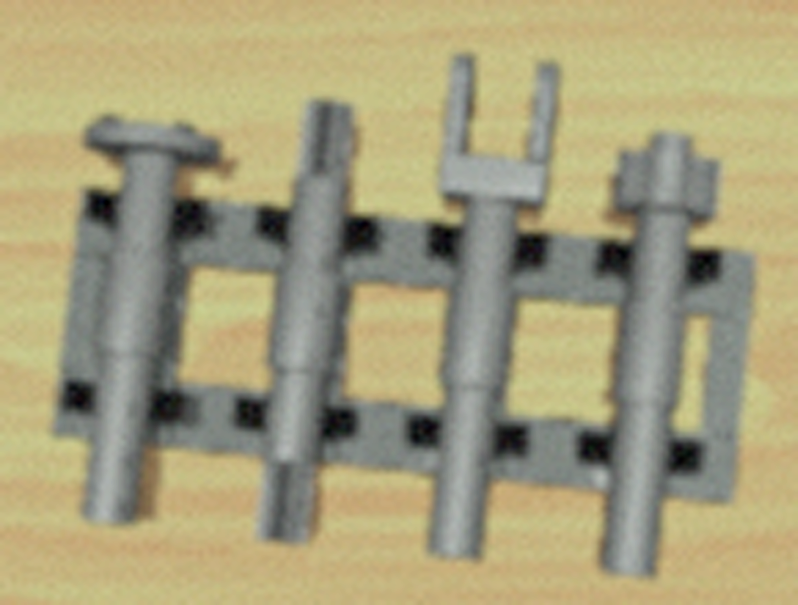

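View pics/cb.png

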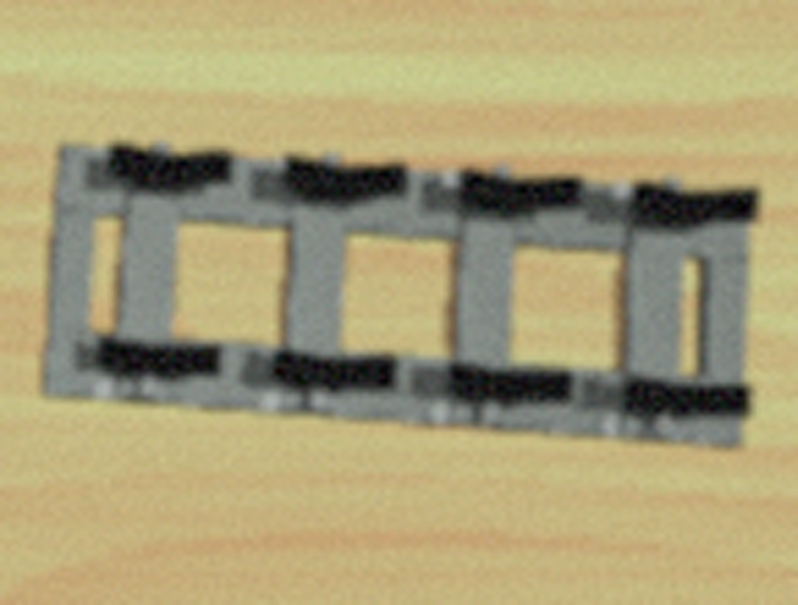

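```bash
cat > h.py <<'E'
import numpy as np,cv2
from scipy.optimize import least_squares
Y=[.1125,.0375,-.0375,-.1125]
def proj(c,P): return cv2.projectPoints(np.float64(P),c['rvec'],c['tvec'],c['mtx'],None)[0][:,0]
def toW(p,L):
    x,y,a=p;L=np.float64(L);s,co=np.sin(a),np.cos(a)
    return np.c_[x+co*L[:,0]-s*L[:,1],y+s*L[:,0]+co*L[:,1],L[:,2]]
def fit(c,L,uv,g):
    r=least_squares(lambda p:(proj(c,toW(p,L))-uv).ravel(),g,loss='soft_l1')
    return r.x,(proj(c,toW(r.x,L))-uv).round(1)
E
python3 - <<'E'
from h import *
c=dict(mtx=np.array([[507.79266303,0,279.00161301],[0,507.79266303,205.17029338],[0,0,1]]),rvec=np.array([2.15080339,-2.15578131,.08682904]),tvec=np.array([.12560569,.55343853,1.21135488]))
U=lambda l,o:(np.float64(l)+.5)/5.5-.5+o
rect=[[.057,.155,.012],[.057,-.155,.012],[-.057,-.155,.012],[-.057,.155,.012]]
La=rect+[[.078,Y[0],.069],[-.095,Y[0],.069],[.096,Y[1],.069],[-.096,Y[1],.069],[.123,Y[2],.069],[-.095,Y[2],.069],[.096,Y[3],.069],[-.095,Y[3],.069]]
ua=U([[80,190],[755,253],[732,502],[55,434],[152,122],[112,520],[330,102],[285,540],[505,61],[455,555],[671,135],[630,572]],[170,145])
pa,ra=fit(c,La,ua,[.55,.1,0]);print(pa,ra.tolist())
Lb=[rect[0],rect[2],rect[3]]+[[.042,y,.073] for y in Y]+[[-.042,y,.073] for y in Y]
ub=U([[60,146],[742,447],[43,396],[171,167],[347,181],[520,191],[696,204],[160,358],[335,372],[510,384],[687,398]],[335,150])
pb,rb=fit(c,Lb,ub,[.55,-.3,0]);print(pb,rb.tolist())
print(toW(pa,[[0,y,.069] for y in Y]),toW(pb,[[0,y,.069] for y in Y]))
E
```

```text
[ 0.55211904  0.2142253  -0.09866836] [[0.2, -0.6], [0.4, -0.6], [0.4, -0.3], [-0.6, 0.1], [0.5, 1.0], [-0.5, 0.4], [-0.1, 0.1], [-0.7, 0.3], [0.3, -0.6], [0.0, 0.2], [0.1, -0.2], [-0.1, 0.2]]
[ 0.5587122  -0.19060356 -0.07791109] [[-0.2, 0.2], [-0.3, 0.4], [-0.0, 0.2], [-0.2, -0.4], [-0.3, -0.6], [0.2, -0.1], [0.3, -0.2], [-0.3, 0.2], [-0.0, 0.0], [0.4, 0.2], [0.5, 0.1]]
[[0.56320122 0.32617812 0.069     ]
 [0.5558131  0.2515429  0.069     ]
 [0.54842497 0.17690769 0.069     ]
 [0.54103685 0.10227247 0.069     ]] [[ 0.56746833 -0.07844483  0.069     ]
 [ 0.56163091 -0.15321731  0.069     ]
 [ 0.55579349 -0.2279898   0.069     ]
 [ 0.54995607 -0.30276228  0.069     ]]
```

Both fits agree to within about 0.5 px (1 mm), with yaw −0.099 for rack_from and −0.078 for rack_to. The candidate shafts are:
- Bare steel spline shaft at (228,203) on the rack. It's headless with dark splines at both ends, so this is the one I want.
- Blue shaft at (117,201) on the bench. This is the look-alike.

The crop confirms the choice. Next is a delta helper, then I'll start with the flange shaft.

```bash
cat > go.py <<'E'
import sys,numpy as np
from scipy.spatial.transform import Rotation as R
from rig import robot
# usage: go.py from|to idx z   -> remaining deltas (units), twist first
RK={'from':(.55211904,.2142253,-.09866836),'to':(.5587122,-.19060356,-.07791109)}
Y=[.1125,.0375,-.0375,-.1125]
x,y,a=RK[sys.argv[1]];l=Y[int(sys.argv[2])]
T=np.array([x-np.sin(a)*l,y+np.cos(a)*l,float(sys.argv[3])])
o=robot.get_obs();M=R.from_quat(o['tool_rot']).as_matrix()
yaw=np.arctan2(-M[0,1],M[1,1]);tw=-(a-yaw)
N=M@R.from_euler('z',tw).as_matrix()
print('t',round(o['time'],1),'pos',o['position'].round(4),'w',round(o['grip_width'],4),'F',np.round(o['ft_force'],1),'gf',np.round(o['grip_force'],1))
print('twist',(tw/.1).round(2),'txyz after twist',(N.T@(T-o['position'])/.03).round(2),'before',(M.T@(T-o['position'])/.03).round(2))
E
python3 go.py from 0 .15
```

```text
t 0.1 pos [0.1518 0.6056 0.2217] w 0.0873 F [-0.   0.5  0.2] gf 0.0
twist -1.47 txyz after twist [-14.57  -7.91   2.4 ] before [-15.57  -5.69   2.4 ]
```

>>> play_rows(steps=[0.15, 0, 0, 0, -0.75, 0.15, 0, 0, 0, -0.72, 0.15, -0.9, -0.5, 0, 0, 0.15, -0.9, -0.5, 0, 0, 0.15, -0.9, -0.5, 0, 0, 0.15, -0.9, -0.5, 0, 0, 0.15, -0.9, -0.5, 0, 0, 0.15, -0.9, -0.5, 0, 0, 0.15, -0.9, -0.5, 0, 0, 0.15, -0.9, -0.5, 0, 0], grip_force=50)

```text
time: 1.1
position: [0.3559, 0.4644, 0.2221]
tool_rot: [0.049, 0.999, -0.0, -0.0]
ft_force: [-0.0, -0.3, -0.2]
grip_width: 0.0501
grip_force: 0.0
```

>>> play_rows(steps=[0.15, -0.9, -0.5, 0, 0, 0.15, -0.9, -0.5, 0, 0, 0.15, -0.9, -0.5, 0, 0, 0.15, -0.9, -0.5, 0, 0, 0.15, -0.9, -0.5, 0.4, 0, 0.15, -0.9, -0.5, 0.4, 0, 0.15, -0.9, -0.5, 0.5, 0, 0.15, -0.9, -0.4, 0.5, 0, 0.15, 0, 0, 0, 0, 0.15, 0, 0, 0, 0])

```text
time: 2.1
position: [0.5582, 0.3271, 0.1675]
tool_rot: [0.05, 0.999, -0.0, -0.001]
ft_force: [-0.2, 0.1, 0.2]
grip_width: 0.0502
grip_force: 0.0
```

```bash
python3 go.py from 0 .051
python3 - <<'E'
from rig import robot
import cv2
c=robot.camera('wrist');cv2.imwrite('pics/w0.png',c['image'][:,:,::-1])
E
```

```text
t 2.1 pos [0.5582 0.3271 0.1675] w 0.0502 F [-0.2  0.1  0.2] gf 0.0
twist -0.02 txyz after twist [-0.18 -0.01  3.88] before [-0.18 -0.01  3.88]
```

View pics/w0.png

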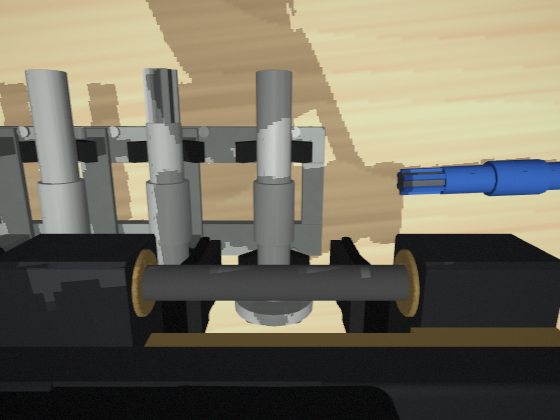

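The wrist view shows the flange shaft at column 274, midway between the fingers (210 and 343). It's centred, so I'll descend, grip and lift.

>>> play_rows(steps=[0.15, -0.18, 0, 0.7, 0, 0.15, 0, 0, 0.7, 0, 0.15, 0, 0, 0.7, 0, 0.15, 0, 0, 0.7, 0, 0.15, 0, 0, 0.6, 0, 0.15, 0, 0, 0.48, 0, 0.15, 0, 0, 0, 0, -1, 0, 0, 0, 0, -1, 0, 0, 0, 0, -1, 0, 0, 0, 0], grip_force=50)

```text
time: 3.15
position: [0.5646, 0.3272, 0.0534]
tool_rot: [0.049, 0.999, -0.0, 0.001]
ft_force: [-0.4, -9.9, 1.3]
grip_width: 0.0333
grip_force: 5.0
```

>>> play_rows(steps=[-1, 0, 0, 0, 0, -1, 0, 0, -0.2, 0, -1, 0, 0, -0.3, 0, -1, 0, 0, -0.4, 0, -1, 0, 0, -0.5, 0, -1, 0, 0, -0.6, 0, -1, 0, 0, -0.6, 0, -1, 0, 0, -0.6, 0, -1, 0, 0, -0.5, 0, -1, 0, 0, 0, 0])

```text
time: 4.15
position: [0.5658, 0.3281, 0.1667]
tool_rot: [0.049, 0.999, 0.001, 0.003]
ft_force: [0.0, -0.2, -5.9]
grip_width: 0.0288
grip_force: 50.0
```

```bash
python3 go.py to 3 .16
python3 - <<'E'
from rig import robot
import cv2
c=robot.camera('scene');cv2.imwrite('pics/s1.png',cv2.resize(c['image'][80:300,200:420,::-1],None,fx=2.5,fy=2.5))
E
```

```text
t 4.2 pos [0.5658 0.3281 0.1667] w 0.0288 F [ 0.  -0.2 -5.9] gf 50.0
twist -0.21 txyz after twist [ -1.11 -21.01   0.17] before [ -1.54 -20.98   0.17]
```

View pics/s1.png

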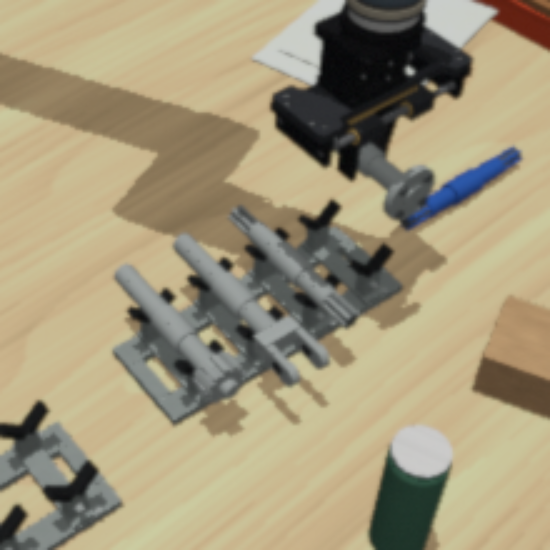

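Flange shaft is held level. I'll carry it to the right-hand place.

>>> play_rows(steps=[-1, 0, -0.3, 0, -0.21, -1, 0, -0.6, 0, 0, -1, 0, -0.9, 0, 0, -1, 0, -1, 0, 0, -1, 0, -1, 0, 0, -1, 0, -1, 0, 0, -1, 0, -1, 0, 0, -1, 0, -1, 0, 0, -1, 0, -1, 0, 0, -1, 0, -1, 0, 0])

```text
time: 5.2
position: [0.542, 0.0619, 0.1626]
tool_rot: [0.039, 0.999, -0.0, -0.001]
ft_force: [0.5, 0.4, -7.0]
grip_width: 0.0287
grip_force: 50.0
```

>>> play_rows(steps=[-1, -0.1, -1, 0, 0, -1, -0.1, -1, 0, 0, -1, -0.1, -1, 0, 0, -1, -0.1, -1, 0, 0, -1, -0.1, -1, 0, 0, -1, -0.1, -1, 0, 0, -1, -0.1, -1, 0, 0, -1, -0.1, -1, 0, 0, -1, -0.1, -1, 0, 0, -1, -0.1, -1, 0, 0])

```text
time: 6.2
position: [0.5483, -0.239, 0.1623]
tool_rot: [0.039, 0.999, 0.0, -0.001]
ft_force: [1.0, 0.4, -5.3]
grip_width: 0.0287
grip_force: 50.0
```

>>> play_rows(steps=[-1, 0, -0.9, 0, 0, -1, 0, -0.7, 0, 0, -1, 0, -0.4, 0, 0, -1, 0, -0.2, 0, 0, -1, 0, 0, 0, 0, -1, 0, 0, 0, 0, -1, 0, 0, 0, 0, -1, 0, 0, 0, 0, -1, 0, 0, 0, 0, -1, 0, 0, 0, 0])

```text
time: 7.2
position: [0.5448, -0.3028, 0.1632]
tool_rot: [0.039, 0.999, 0.0, 0.0]
ft_force: [0.4, -0.1, -6.6]
grip_width: 0.0287
grip_force: 50.0
```

```bash
python3 go.py to 3 .051
```

```text
t 7.2 pos [ 0.5448 -0.3028  0.1632] w 0.0287 F [ 0.4 -0.1 -6.6] gf 50.0
twist 0.01 txyz after twist [-0.17  0.01  3.74] before [-0.17  0.01  3.74]
```

>>> play_rows(steps=[-1, -0.15, 0, 0.5, 0, -1, 0, 0, 0.6, 0, -1, 0, 0, 0.6, 0, -1, 0, 0, 0.6, 0, -1, 0, 0, 0.5, 0, -1, 0, 0, 0.4, 0, -1, 0, 0, 0.2, 0, -1, 0, 0, 0.1, 0, -1, 0, 0, 0.1, 0, -1, 0, 0, 0, 0])

```text
time: 8.2
position: [0.5495, -0.3038, 0.0554]
tool_rot: [0.039, 0.999, -0.0, 0.0]
ft_force: [0.2, 0.7, -6.6]
grip_width: 0.0292
grip_force: 50.0
```

```bash
python3 go.py to 3 .051
python3 - <<'E'
from rig import robot
import cv2
c=robot.camera('wrist');cv2.imwrite('pics/w1.png',c['image'][:,:,::-1])
E
```

```text
t 8.2 pos [ 0.5495 -0.3038  0.0554] w 0.0292 F [ 0.2  0.7 -6.6] gf 50.0
twist 0.0 txyz after twist [-0.01  0.04  0.15] before [-0.01  0.04  0.15]
```

View pics/w1.png

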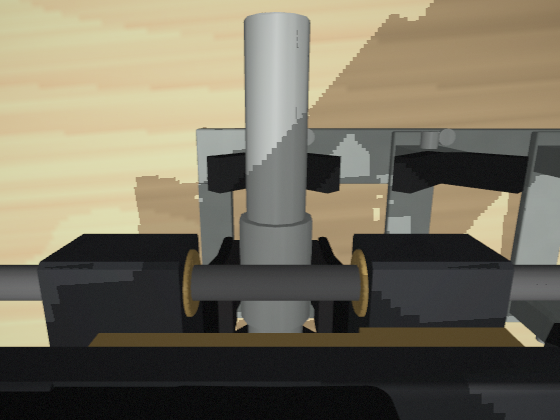

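The shaft (column 277) is centred over the V-head, which spans 208–340. It hasn't touched yet, so I'll lower it the last few mm, release and rise.

>>> play_rows(steps=[-1, 0, 0, 0.05, 0, -1, 0, 0, 0.05, 0, -1, 0, 0, 0.05, 0, -1, 0, 0, 0, 0, 0.15, 0, 0, 0, 0, 0.15, 0, 0, 0, 0, 0.15, 0, 0, 0, 0, 0.15, 0, 0, 0, 0, 0.15, 0, 0, 0, 0, 0.15, 0, 0, -0.1, 0])

```text
time: 9.25
position: [0.5489, -0.3033, 0.0532]
tool_rot: [0.039, 0.999, 0.0, -0.0]
ft_force: [-0.6, 0.5, 0.1]
grip_width: 0.05
grip_force: 0.0
```

>>> play_rows(steps=[0.15, 0, 0, -0.5, 0, 0.15, 0, 0, -0.8, 0, 0.15, 0, 0, -0.8, 0, 0.15, 0, 0, -0.8, 0, 0.15, 0, 0, -0.7, 0, 0.15, 0, 0.3, 0, 0, 0.15, 0, 0.6, 0, 0, 0.15, 0, 0.9, 0, 0, 0.15, 0, 1, 0, 0, 0.15, 0, 1, 0, 0])

```text
time: 10.25
position: [0.5566, -0.1867, 0.1601]
tool_rot: [0.039, 0.999, 0.001, -0.002]
ft_force: [-0.6, 0.5, 1.4]
grip_width: 0.05
grip_force: 0.0
```

```bash
python3 go.py from 1 .16
python3 - <<'E'
from rig import robot
import cv2
c=robot.camera('top');cv2.imwrite('pics/t2.png',cv2.resize(c['image'][140:260,170:490,::-1],None,fx=2.5,fy=2.5,interpolation=2))
E
```

```text
t 10.2 pos [ 0.5566 -0.1867  0.1601] w 0.05 F [-0.6  0.5  1.4] gf 0.0
twist 0.21 txyz after twist [ 1.47 14.54  0.04] before [ 1.16 14.56  0.04]
```

View pics/t2.png

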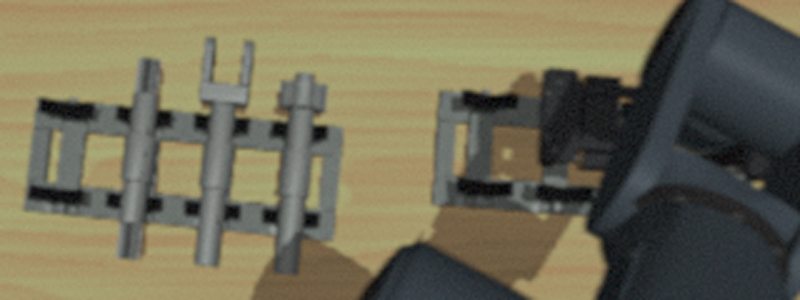

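The arm hides the placed flange shaft in this view, so I'll check it later. The other three shafts haven't moved. Next is the spline shaft.

>>> play_rows(steps=[0.15, 0.1, 1, 0, 0.21, 0.15, 0.1, 1, 0, 0, 0.15, 0.1, 1, 0, 0, 0.15, 0.1, 1, 0, 0, 0.15, 0.1, 1, 0, 0, 0.15, 0.1, 1, 0, 0, 0.15, 0.1, 1, 0, 0, 0.15, 0.1, 1, 0, 0, 0.15, 0.1, 1, 0, 0, 0.15, 0.1, 1, 0, 0])

```text
time: 11.3
position: [0.5549, 0.1139, 0.1603]
tool_rot: [0.049, 0.999, 0.0, -0.002]
ft_force: [-0.5, 0.3, 0.1]
grip_width: 0.05
grip_force: 0.0
```

>>> play_rows(steps=[0.15, 0.1, 1, 0, 0, 0.15, 0.1, 1, 0, 0, 0.15, 0.1, 1, 0, 0, 0.15, 0.17, 0.7, 0, 0, 0.15, 0, 0.5, 0, 0, 0.15, 0, 0.3, 0, 0, 0.15, 0, 0, 0, 0, 0.15, 0, 0, 0, 0, 0.15, 0, 0, 0, 0, 0.15, 0, 0, 0, 0])

```text
time: 12.3
position: [0.5566, 0.2464, 0.1617]
tool_rot: [0.05, 0.999, -0.0, -0.0]
ft_force: [0.3, -0.5, -0.6]
grip_width: 0.0498
grip_force: 0.0
```

```bash
python3 go.py from 1 .051
python3 - <<'E'
from rig import robot
import cv2,numpy as np
c=robot.camera('wrist')['image'][:,:,::-1];t=robot.camera('top')['image'][140:260,330:490,::-1]
cv2.imwrite('pics/m3.png',np.vstack([c[:260],cv2.resize(t,(420,315),interpolation=2)[:,:].copy() if 0 else cv2.copyMakeBorder(cv2.resize(t,(420,315),interpolation=2),0,0,0,140,0)]))
E
```

```text
t 12.3 pos [0.5566 0.2464 0.1617] w 0.0498 F [ 0.3 -0.5 -0.6] gf 0.0
twist -0.02 txyz after twist [0.04 0.17 3.69] before [0.04 0.17 3.69]
```

View pics/m3.png

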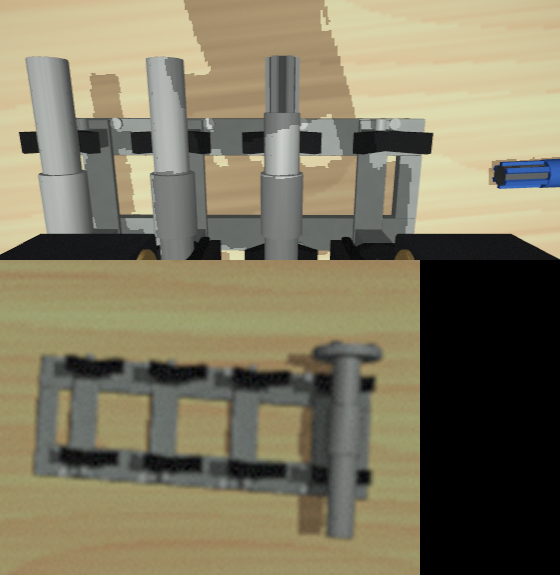

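The flange shaft is lying properly in the right-hand place. The spline shaft is under the gripper at column 282, about 5 mm off centre, which ty 0.17 corrects. Now to grip and lift it.

>>> play_rows(steps=[0.15, 0.04, 0.17, 0.6, 0, 0.15, 0, 0, 0.7, 0, 0.15, 0, 0, 0.7, 0, 0.15, 0, 0, 0.7, 0, 0.15, 0, 0, 0.6, 0, 0.15, 0, 0, 0.39, 0, 0.15, 0, 0, 0, 0, -1, 0, 0, 0, 0, -1, 0, 0, 0, 0, -1, 0, 0, 0, 0])

```text
time: 13.4
position: [0.5565, 0.2526, 0.052]
tool_rot: [0.049, 0.999, 0.0, 0.001]
ft_force: [-0.0, -8.5, 2.0]
grip_width: 0.0335
grip_force: 4.5
```

>>> play_rows(steps=[-1, 0, 0, 0, 0, -1, 0, 0, -0.2, 0, -1, 0, 0, -0.3, 0, -1, 0, 0, -0.4, 0, -1, 0, 0, -0.5, 0, -1, 0, 0, -0.6, 0, -1, 0, 0, -0.6, 0, -1, 0, 0, -0.6, 0, -1, 0, 0, -0.5, 0, -1, 0, 0, 0, 0])

```text
time: 14.4
position: [0.5575, 0.2533, 0.1655]
tool_rot: [0.049, 0.999, 0.001, 0.003]
ft_force: [0.5, 0.4, -6.3]
grip_width: 0.0286
grip_force: 50.0
```

```bash
python3 go.py to 2 .16
```

```text
t 14.4 pos [0.5575 0.2533 0.1655] w 0.0286 F [ 0.5  0.4 -6.3] gf 50.0
twist -0.21 txyz after twist [ -1.19 -16.     0.15] before [ -1.52 -15.97   0.15]
```

>>> play_rows(steps=[-1, 0, -0.3, 0, -0.21, -1, 0, -0.6, 0, 0, -1, -0.1, -0.9, 0, 0, -1, -0.1, -1, 0, 0, -1, -0.1, -1, 0, 0, -1, -0.1, -1, 0, 0, -1, -0.1, -1, 0, 0, -1, -0.1, -1, 0, 0, -1, -0.1, -1, 0, 0, -1, -0.1, -1, 0, 0])

```text
time: 15.4
position: [0.5579, -0.0145, 0.1615]
tool_rot: [0.039, 0.999, -0.0, -0.001]
ft_force: [1.4, -0.0, -6.6]
grip_width: 0.0285
grip_force: 50.0
```

>>> play_rows(steps=[-1, -0.1, -1, 0, 0, -1, -0.1, -1, 0, 0, -1, -0.1, -1, 0, 0, -1, -0.1, -1, 0, 0, -1, 0, -1, 0, 0, -1, 0, -0.9, 0, 0, -1, 0, -0.7, 0, 0, -1, 0, -0.4, 0, 0, -1, 0, -0.2, 0, 0, -1, 0, 0, 0, 0])

```text
time: 16.4
position: [0.5536, -0.2292, 0.1617]
tool_rot: [0.04, 0.999, 0.0, -0.0]
ft_force: [0.1, 0.6, -5.5]
grip_width: 0.029
grip_force: 50.0
```

```bash
python3 go.py to 2 .051
```

```text
t 16.4 pos [ 0.5536 -0.2292  0.1617] w 0.029 F [ 0.1  0.6 -5.5] gf 50.0
twist -0.01 txyz after twist [-0.07  0.04  3.69] before [-0.07  0.04  3.69]
```

>>> play_rows(steps=[-1, -0.07, 0.04, 0.5, 0, -1, 0, 0, 0.6, 0, -1, 0, 0, 0.6, 0, -1, 0, 0, 0.6, 0, -1, 0, 0, 0.5, 0, -1, 0, 0, 0.4, 0, -1, 0, 0, 0.2, 0, -1, 0, 0, 0.1, 0, -1, 0, 0, 0.05, 0, -1, 0, 0, 0.05, 0])

```text
time: 17.4
position: [0.5569, -0.228, 0.0545]
tool_rot: [0.039, 0.999, -0.0, 0.001]
ft_force: [-0.2, -0.7, -5.9]
grip_width: 0.0291
grip_force: 50.0
```

```bash
python3 go.py to 2 .051
```

```text
t 17.4 pos [ 0.5569 -0.228   0.0545] w 0.0291 F [-0.2 -0.7 -5.9] gf 50.0
twist 0.0 txyz after twist [ 0.04 -0.    0.12] before [ 0.04 -0.    0.12]
```

>>> play_rows(steps=[-1, 0, 0, 0.05, 0, -1, 0, 0, 0.05, 0, -1, 0, 0, 0.03, 0, -1, 0, 0, 0, 0, 0.15, 0, 0, 0, 0, 0.15, 0, 0, 0, 0, 0.15, 0, 0, 0, 0, 0.15, 0, 0, 0, 0, 0.15, 0, 0, 0, 0, 0.15, 0, 0, -0.1, 0])

```text
time: 18.4
position: [0.556, -0.2274, 0.0526]
tool_rot: [0.039, 0.999, 0.0, -0.001]
ft_force: [0.2, -0.4, 0.3]
grip_width: 0.0498
grip_force: 0.0
```

>>> play_rows(steps=[0.15, 0, 0, -0.5, 0, 0.15, 0, 0, -0.8, 0, 0.15, 0, 0, -0.8, 0, 0.15, 0, 0, -0.8, 0, 0.15, 0, 0, -0.7, 0, 0.15, 0, 0.3, 0, 0, 0.15, 0, 0.6, 0, 0, 0.15, 0, 0.9, 0, 0, 0.15, 0, 1, 0, 0, 0.15, 0, 1, 0, 0])

```text
time: 19.4
position: [0.5637, -0.1112, 0.1596]
tool_rot: [0.039, 0.999, 0.001, -0.002]
ft_force: [0.0, -0.0, -1.0]
grip_width: 0.0502
grip_force: 0.0
```

```bash
python3 go.py from 2 .16
```

```text
t 19.4 pos [ 0.5637 -0.1112  0.1596] w 0.0502 F [ 0. -0. -1.] gf 0.0
twist 0.21 txyz after twist [1.45 9.51 0.01] before [1.25 9.53 0.01]
```

>>> play_rows(steps=[0.15, 0.15, 1, 0, 0.21, 0.15, 0.15, 1, 0, 0, 0.15, 0.15, 1, 0, 0, 0.15, 0.15, 1, 0, 0, 0.15, 0.15, 1, 0, 0, 0.15, 0.15, 1, 0, 0, 0.15, 0.15, 1, 0, 0, 0.15, 0.15, 1, 0, 0, 0.15, 0.15, 0.8, 0, 0, 0.15, 0.1, 0.5, 0, 0])

```text
time: 20.4
position: [0.5463, 0.1706, 0.1597]
tool_rot: [0.048, 0.999, -0.0, -0.002]
ft_force: [-0.1, -0.8, -0.1]
grip_width: 0.0501
grip_force: 0.0
```

>>> play_rows(steps=[0.15, 0, 0.3, 0, 0, 0.15, 0, 0, 0, 0, 0.15, 0, 0, 0, 0, 0.15, 0, 0, 0.2, 0, 0.15, 0, 0, 0.2, 0, 0.15, 0, 0, 0.2, 0, 0.15, 0, 0, 0, 0, 0.15, 0, 0, 0, 0, 0.15, 0, 0, 0, 0, 0.15, 0, 0, 0, 0])

```text
time: 21.4
position: [0.5499, 0.1768, 0.1433]
tool_rot: [0.049, 0.999, 0.0, 0.0]
ft_force: [0.2, 0.0, -0.3]
grip_width: 0.05
grip_force: 0.0
```

```bash
python3 go.py from 2 .051
python3 - <<'E'
from rig import robot
import cv2,numpy as np
c=robot.camera('wrist')['image'][:,:,::-1];t=robot.camera('top')['image'][140:260,330:490,::-1]
cv2.imwrite('pics/m4.png',np.vstack([c[:260],cv2.copyMakeBorder(cv2.resize(t,(420,315),interpolation=2),0,0,0,140,0)]))
E
```

```text
t 21.4 pos [0.5499 0.1768 0.1433] w 0.05 F [ 0.2  0.  -0.3] gf 0.0
twist -0.0 txyz after twist [ 0.05 -0.    3.08] before [ 0.05 -0.    3.08]
```

View pics/m4.png

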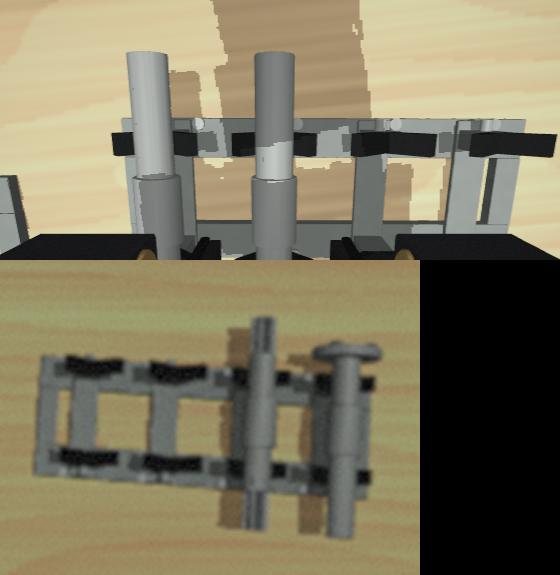

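The spline shaft is seated in its place. The fork shaft is centred under the fingers at column 274, so I'll pick it up.

>>> play_rows(steps=[0.15, 0.05, 0, 0.6, 0, 0.15, 0, 0, 0.6, 0, 0.15, 0, 0, 0.6, 0, 0.15, 0, 0, 0.5, 0, 0.15, 0, 0, 0.5, 0, 0.15, 0, 0, 0.28, 0, 0.15, 0, 0, 0, 0, -1, 0, 0, 0, 0, -1, 0, 0, 0, 0, -1, 0, 0, 0, 0])

```text
time: 22.5
position: [0.5488, 0.177, 0.0515]
tool_rot: [0.049, 0.999, 0.0, 0.001]
ft_force: [-0.8, -0.6, 0.1]
grip_width: 0.0334
grip_force: 0.0
```

>>> play_rows(steps=[-1, 0, 0, 0, 0, -1, 0, 0, -0.2, 0, -1, 0, 0, -0.3, 0, -1, 0, 0, -0.4, 0, -1, 0, 0, -0.5, 0, -1, 0, 0, -0.6, 0, -1, 0, 0, -0.6, 0, -1, 0, 0, -0.6, 0, -1, 0, 0, -0.5, 0, -1, 0, 0, 0, 0])

```text
time: 23.5
position: [0.5495, 0.1774, 0.1643]
tool_rot: [0.049, 0.999, 0.001, 0.003]
ft_force: [1.3, 0.8, -7.8]
grip_width: 0.0288
grip_force: 50.0
```

```bash
python3 go.py to 1 .16
```

```text
t 23.5 pos [0.5495 0.1774 0.1643] w 0.0288 F [ 1.3  0.8 -7.8] gf 50.0
twist -0.21 txyz after twist [ -1.26 -10.95   0.14] before [ -1.49 -10.93   0.14]
```

>>> play_rows(steps=[-1, -0.1, -0.3, 0, -0.21, -1, -0.1, -0.6, 0, 0, -1, -0.15, -0.9, 0, 0, -1, -0.15, -1, 0, 0, -1, -0.15, -1, 0, 0, -1, -0.15, -1, 0, 0, -1, -0.15, -1, 0, 0, -1, -0.15, -1, 0, 0, -1, -0.15, -1, 0, 0, -1, 0, -1, 0, 0])

```text
time: 24.5
position: [0.5646, -0.0903, 0.1609]
tool_rot: [0.039, 0.999, 0.0, -0.0]
ft_force: [1.1, -0.1, -7.2]
grip_width: 0.0293
grip_force: 50.0
```

>>> play_rows(steps=[-1, 0, -0.9, 0, 0, -1, 0, -0.7, 0, 0, -1, 0, -0.4, 0, 0, -1, 0, -0.15, 0, 0, -1, 0, 0, 0, 0, -1, 0, 0, 0.4, 0, -1, 0, 0, 0.4, 0, -1, 0, 0, 0.2, 0, -1, 0, 0, 0, 0, -1, 0, 0, 0, 0])

```text
time: 25.5
position: [0.5598, -0.1532, 0.1312]
tool_rot: [0.039, 0.999, 0.0, -0.0]
ft_force: [-0.4, 0.2, -7.2]
grip_width: 0.0291
grip_force: 50.0
```

```bash
python3 go.py to 1 .051
```

```text
t 25.5 pos [ 0.5598 -0.1532  0.1312] w 0.0291 F [-0.4  0.2 -7.2] gf 50.0
twist 0.01 txyz after twist [-0.06  0.    2.67] before [-0.06  0.    2.67]
```

>>> play_rows(steps=[-1, -0.05, 0, 0.4, 0, -1, 0, 0, 0.5, 0, -1, 0, 0, 0.5, 0, -1, 0, 0, 0.4, 0, -1, 0, 0, 0.3, 0, -1, 0, 0, 0.2, 0, -1, 0, 0, 0.15, 0, -1, 0, 0, 0.05, 0, -1, 0, 0, 0.05, 0, -1, 0, 0, 0, 0])

```text
time: 26.5
position: [0.5616, -0.1538, 0.0554]
tool_rot: [0.039, 0.999, -0.0, 0.0]
ft_force: [0.5, -0.8, -6.7]
grip_width: 0.0287
grip_force: 50.0
```

```bash
python3 go.py to 1 .051
```

```text
t 26.5 pos [ 0.5616 -0.1538  0.0554] w 0.0287 F [ 0.5 -0.8 -6.7] gf 50.0
twist 0.0 txyz after twist [-0.    0.02  0.15] before [-0.    0.02  0.15]
```

>>> play_rows(steps=[-1, 0, 0, 0.05, 0, -1, 0, 0, 0.05, 0, -1, 0, 0, 0.05, 0, -1, 0, 0, 0, 0, 0.15, 0, 0, 0, 0, 0.15, 0, 0, 0, 0, 0.15, 0, 0, 0, 0, 0.15, 0, 0, 0, 0, 0.15, 0, 0, 0, 0, 0.15, 0, 0, -0.1, 0])

```text
time: 27.5
position: [0.5611, -0.1534, 0.0534]
tool_rot: [0.039, 0.999, 0.0, -0.0]
ft_force: [-0.0, -0.1, 0.1]
grip_width: 0.0501
grip_force: 0.0
```

>>> play_rows(steps=[0.15, 0, 0, -0.5, 0, 0.15, 0, 0, -0.8, 0, 0.15, 0, 0, -0.8, 0, 0.15, 0, 0, -0.8, 0, 0.15, 0, 0, -0.7, 0, 0.15, 0, 0.3, 0, 0, 0.15, 0, 0.6, 0, 0, 0.15, 0, 0.9, 0, 0, 0.15, 0, 1, 0, 0, 0.15, 0, 1, 0, 0])

```text
time: 28.5
position: [0.5687, -0.0373, 0.1598]
tool_rot: [0.039, 0.999, 0.001, -0.002]
ft_force: [-0.5, -0.2, -0.6]
grip_width: 0.0501
grip_force: 0.0
```

```bash
python3 go.py from 3 .16
```

```text
t 28.5 pos [ 0.5687 -0.0373  0.1598] w 0.0501 F [-0.5 -0.2 -0.6] gf 0.0
twist 0.21 txyz after twist [1.37 4.54 0.01] before [1.28 4.57 0.01]
```

>>> play_rows(steps=[0.15, 0.2, 1, 0, 0.21, 0.15, 0.3, 1, 0, 0, 0.15, 0.3, 1, 0, 0, 0.15, 0.3, 0.8, 0, 0, 0.15, 0.2, 0.5, 0, 0, 0.15, 0.05, 0.3, 0, 0, 0.15, 0, 0, 0, 0, 0.15, 0, 0, 0.5, 0, 0.15, 0, 0, 0, 0, 0.15, 0, 0, 0, 0])

```text
time: 29.5
position: [0.543, 0.1003, 0.1464]
tool_rot: [0.05, 0.999, -0.0, -0.0]
ft_force: [-0.8, 0.1, 1.0]
grip_width: 0.05
grip_force: 0.0
```

```bash
python3 go.py from 3 .051
python3 - <<'E'
from rig import robot
import cv2,numpy as np
c=robot.camera('wrist')['image'][:,:,::-1];t=robot.camera('top')['image'][140:260,330:490,::-1]
cv2.imwrite('pics/m5.png',np.vstack([c[:260],cv2.copyMakeBorder(cv2.resize(t,(420,315),interpolation=2),0,0,0,140,0)]))
E
```

```text
t 29.5 pos [0.543  0.1003 0.1464] w 0.05 F [-0.8  0.1  1. ] gf 0.0
twist -0.01 txyz after twist [0.07 0.06 3.18] before [0.07 0.06 3.18]
```

View pics/m5.png

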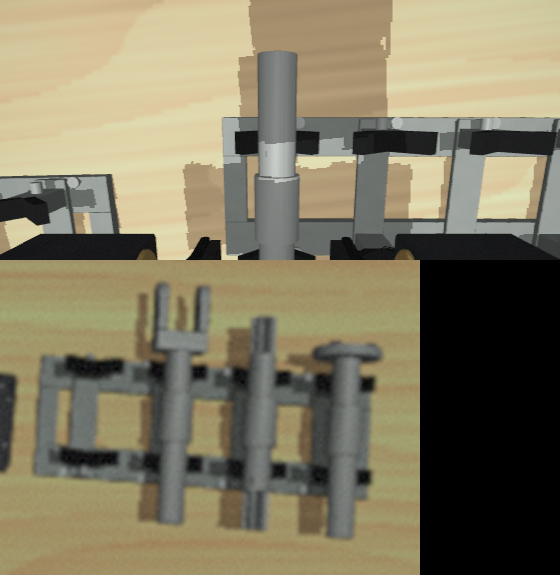

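Three shafts are now seated. Last one is the pinion shaft, which shows at column 277.

>>> play_rows(steps=[0.15, 0.05, 0.06, 0.6, 0, 0.15, 0, 0, 0.7, 0, 0.15, 0, 0, 0.6, 0, 0.15, 0, 0, 0.5, 0, 0.15, 0, 0, 0.5, 0, 0.15, 0, 0, 0.28, 0, 0.15, 0, 0, 0, 0, -1, 0, 0, 0, 0, -1, 0, 0, 0, 0, -1, 0, 0, 0, 0])

```text
time: 30.6
position: [0.5421, 0.1031, 0.0521]
tool_rot: [0.049, 0.999, 0.0, 0.001]
ft_force: [-0.1, -1.2, -0.3]
grip_width: 0.0337
grip_force: 1.8
```

>>> play_rows(steps=[-1, 0, 0, 0, 0, -1, 0, 0, -0.2, 0, -1, 0, 0, -0.3, 0, -1, 0, 0, -0.4, 0, -1, 0, 0, -0.5, 0, -1, 0, 0, -0.6, 0, -1, 0, 0, -0.6, 0, -1, 0, 0, -0.6, 0, -1, 0, 0, -0.5, 0, -1, 0, 0, 0, 0])

```text
time: 31.6
position: [0.5428, 0.1035, 0.1649]
tool_rot: [0.049, 0.999, 0.0, 0.003]
ft_force: [1.1, -0.9, -7.2]
grip_width: 0.029
grip_force: 50.0
```

```bash
python3 go.py to 0 .16
```

```text
t 31.6 pos [0.5428 0.1035 0.1649] w 0.029 F [ 1.1 -0.9 -7.2] gf 50.0
twist -0.21 txyz after twist [-1.29 -5.98  0.17] before [-1.41 -5.95  0.17]
```

>>> play_rows(steps=[-1, -0.1, -0.3, 0, -0.21, -1, -0.2, -0.6, 0, 0, -1, -0.2, -0.9, 0, 0, -1, -0.2, -1, 0, 0, -1, -0.2, -1, 0, 0, -1, -0.2, -0.9, 0, 0, -1, -0.1, -0.7, 0, 0, -1, 0, -0.4, 0, 0, -1, 0, -0.2, 0, 0, -1, 0, 0, 0, 0])

```text
time: 32.6
position: [0.5625, -0.079, 0.1618]
tool_rot: [0.039, 0.999, 0.0, -0.001]
ft_force: [0.8, -0.6, -6.8]
grip_width: 0.0288
grip_force: 50.0
```

>>> play_rows(steps=[-1, 0, 0, 0.4, 0, -1, 0, 0, 0.4, 0, -1, 0, 0, 0.4, 0, -1, 0, 0, 0.2, 0, -1, 0, 0, 0, 0, -1, 0, 0, 0, 0, -1, 0, 0, 0, 0, -1, 0, 0, 0, 0, -1, 0, 0, 0, 0, -1, 0, 0, 0, 0])

```text
time: 33.6
position: [0.5634, -0.0792, 0.1206]
tool_rot: [0.039, 0.999, -0.0, 0.0]
ft_force: [0.2, -0.0, -7.8]
grip_width: 0.0292
grip_force: 50.0
```

```bash
python3 go.py to 0 .051
```

```text
t 33.6 pos [ 0.5634 -0.0792  0.1206] w 0.0292 F [ 0.2 -0.  -7.8] gf 50.0
twist 0.0 txyz after twist [-0.13  0.04  2.32] before [-0.13  0.04  2.32]
```

>>> play_rows(steps=[-1, -0.12, 0.03, 0.4, 0, -1, 0, 0, 0.5, 0, -1, 0, 0, 0.4, 0, -1, 0, 0, 0.3, 0, -1, 0, 0, 0.2, 0, -1, 0, 0, 0.2, 0, -1, 0, 0, 0.1, 0, -1, 0, 0, 0.05, 0, -1, 0, 0, 0.05, 0, -1, 0, 0, 0, 0])

```text
time: 34.6
position: [0.5671, -0.0786, 0.0544]
tool_rot: [0.039, 0.999, -0.0, 0.0]
ft_force: [-0.2, -0.3, -6.9]
grip_width: 0.0289
grip_force: 50.0
```

```bash
python3 go.py to 0 .051
```

```text
t 34.6 pos [ 0.5671 -0.0786  0.0544] w 0.0289 F [-0.2 -0.3 -6.9] gf 50.0
twist 0.0 txyz after twist [-0.01  0.01  0.11] before [-0.01  0.01  0.11]
```

Lower, release, rise and move off to the left for a check.

>>> play_rows(steps=[-1, 0, 0, 0.05, 0, -1, 0, 0, 0.05, 0, -1, 0, 0, 0.02, 0, -1, 0, 0, 0, 0, 0.15, 0, 0, 0, 0, 0.15, 0, 0, 0, 0, 0.15, 0, 0, 0, 0, 0.15, 0, 0, 0, 0, 0.15, 0, 0, 0, 0, 0.15, 0, 0, -0.1, 0])

```text
time: 35.6
position: [0.5666, -0.0783, 0.0533]
tool_rot: [0.039, 0.999, 0.0, -0.0]
ft_force: [0.3, -0.3, 0.6]
grip_width: 0.0495
grip_force: 0.0
```

>>> play_rows(steps=[0.15, 0, 0, -0.5, 0, 0.15, 0, 0, -0.8, 0, 0.15, 0, 0, -0.8, 0, 0.15, 0, 0, -0.8, 0, 0.15, 0, 0, -0.7, 0, 0.15, 0, 0.3, 0, 0, 0.15, 0, 0.6, 0, 0, 0.15, 0, 0.9, 0, 0, 0.15, 0, 1, 0, 0, 0.15, 0, 1, 0, 0])

```text
time: 36.6
position: [0.5749, 0.0367, 0.1604]
tool_rot: [0.039, 0.999, 0.0, -0.001]
ft_force: [1.2, -0.0, -0.5]
grip_width: 0.0499
grip_force: 0.0
```

>>> play_rows(steps=[0.15, 0, 1, 0, 0, 0.15, 0, 1, 0, 0, 0.15, 0, 1, 0, 0, 0.15, 0, 1, 0, 0, 0.15, 0, 1, 0, 0, 0.15, 0, 0.6, 0, 0, 0.15, 0, 0.3, 0, 0, 0.15, 0, 0, 0, 0, 0.15, 0, 0, 0, 0, 0.15, 0, 0, 0, 0])

```text
time: 37.6
position: [0.5895, 0.2103, 0.1616]
tool_rot: [0.04, 0.999, -0.0, -0.0]
ft_force: [-0.5, -0.5, -0.2]
grip_width: 0.0505
grip_force: 0.0
```

Run:
```python
from rig import robot
import cv2,numpy as np
c=robot.camera('scene')['image'][220:370,90:270,::-1];t=robot.camera('top')['image'][150:250,330:480,::-1]
print(robot.get_obs()['position'])
cv2.imwrite('pics/m6.png',np.hstack([cv2.resize(t,(450,300),interpolation=2),cv2.resize(c,(350,300),interpolation=2)]))
cv2.imwrite('pics/cb6.png',cv2.convertScaleAbs(cv2.resize(t,None,fx=5.3,fy=5.3,interpolation=2),alpha=1.5))
```

```text
[0.58965837 0.21041183 0.16170129]
```

View pics/m6.png

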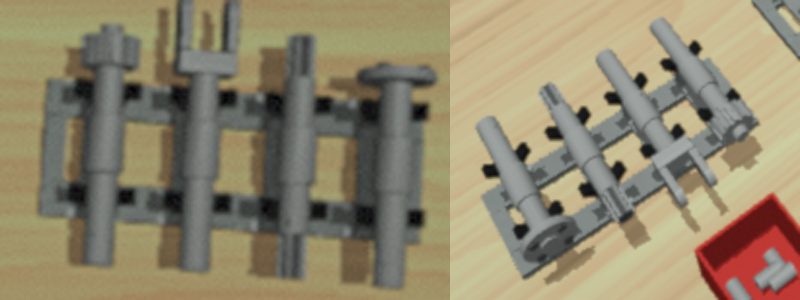

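View pics/cb6.png

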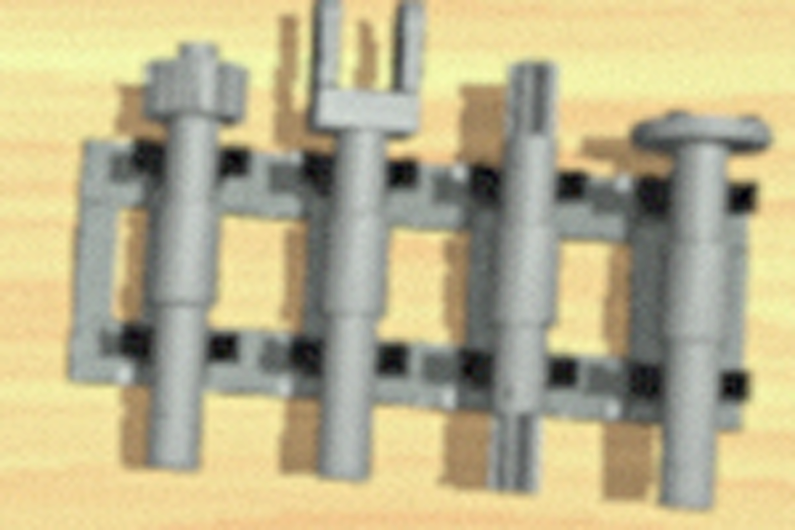

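All four shafts lie in the V-heads in mirrored order: pinion, fork, spline, flange. Before handing in, I'll check the rear end pixels against where they should be.

Run:
```python
from h import *
from rig import robot
c=robot.camera('top')
pb=(.5587122,-.19060356,-.07791109)
e=proj(c,toW(pb,[[-.095,Y[0],.069],[-.095,Y[1],.069],[-.096,Y[2],.069],[-.095,Y[3],.069]]))
m=(np.float64([[175,467],[344,478],[515,490],[688,507]])+.5)/5.3-.5+[330,150]
d=(m-e)*1.14/.50779;print('mm off (right, down):',d.round(1).tolist())
if abs(d).max()<6: print(robot.hand_in())
```

```text
mm off (right, down): [[1.8, 0.6], [1.3, -0.2], [1.4, -1.6], [1.9, 1.1]]
the job is handed in; nothing more can be done
None
```

All four shafts are on the empty rack in reverse order, seated in their V-heads with rear ends within about 2 mm of where they should be in the top view; none was dropped, and the job was handed in at about 38 s.

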